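# Seat a specimen box at the receiving station and log it

## Task

Push the white foam specimen box with the orange labels along the bench into the corner of the receiving station, so that one long side lies flush against the metal back bar and one short end flush against the grey reader housing. Only then press the green button on the housing fully down and let it go, to log the box. Keep the box flat on the bench throughout, pushing it and never lifting or tipping it, and leave the other things on the bench where they are.

Things in the scene. Friction and masses are not known exactly. Their poses are not given: they have to be found in the camera images.
- specimen_box: white foam box with ORANGE labels, 100 mm along its x, 140 mm along its y, 66 mm high plus a ridge 12 mm wide, 60 mm long (along y), 12 mm high in the middle of the lid. About 0.35 to 0.7 kg, slides with friction. Starts right of the station, a long side roughly facing the robot (turned at most 0.35 rad). Origin: centre of its underside, z up
- station: fixed L-shaped station, turned at most 0.1 rad. Origin: inner corner of the L at bench height. The box's place is the open corner at negative x and y, outlined by flat yellow lines on the bench: seated, the box's origin is at x = -50, y = -70 mm of this frame, axes parallel
- back_bar (a point): middle of the working face of the aluminium back bar at half height: bar 200 mm long, 40 high, 20 thick; its face is the station's plane x = 0, from y = -200 mm to 0
- housing_face (a point): point on the working face of the grey reader housing, mid-length, half-way up: the face is the station's plane y = 0, from x = -200 to +20 mm; the housing is 70 mm wide (y = 0 to 70 mm) and 60 mm high
- log_button_top (a point): centre of the top face of the green push button (28 mm across) on the housing; it is pressed straight down
- log_button (a joint): travel of the green button, m: 0 released, 0.006 fully down; springs back; about 5 N for full travel
- blue_box: a second white foam box of the same size with BLUE labels, not to be moved; origin at the centre of its underside
- jar_red: small specimen jar with a red cap, 40 mm across, 62 mm high, standing; origin at the centre of its underside
- jar_yellow: small specimen jar with a yellow cap, 40 mm across, 62 mm high, standing; origin at the centre of its underside
- marker: blue marker pen lying on the bench, 130 mm long, 13 mm thick; origin underneath it, near its middle; x runs along it
- tube_rack: black tube rack 105 x 65 mm with capped tubes, 80 mm high in all; origin at the centre of its underside
- code_reader: black and grey hand-held code reader lying on the bench, about 140 mm long (along its x, from -50 to +88 mm), 68 mm wide, 40 mm high; origin on its underside
- sanitiser: upright bottle with a white cap, 60 mm across, 150 mm high; origin at the centre of its underside
Not all that is in view belongs to the job. What is shaped like the specimen_box but pink or purple is not meant.

How it is judged:
By the outcome, as a careful person would: the job done as asked, in the order asked, and still so for the second after the job is handed in, with the robot touching nothing.
It also fails if it takes over 53 s, if anything falls off the work surface, if the arm or the gripper's body presses on something with over 40 N, if the wrist force passes 120 N, or if a joint passes its speed limit or range.

## Robot

A 6-joint arm with a two-finger parallel gripper is mounted at the origin on the work surface. World frame = base frame: x ahead of the robot, y to its left, z up, the work surface at z = 0. Lengths are in m, angles in rad, forces in N, time in s.
With the tool pointing down it reaches from about 0.25 to 0.725 m from the base axis. Payload 4 kg.
Tool frame: the origin (TCP) lies midway between the tips of the shut fingers; the grasp point (between the pads) lies 19 mm behind it; y points along the fingers, z is the direction in which the jaws open and shut, and the axes are right-handed (so a half turn about y gives the same grasp; the last joint's range is limited). The gripper opens to 85 mm and grips with 20 to 120 N. Pads are 22 mm wide; open, the fingers measure 114 mm over their backs; the gripper's body (76 mm by 85 mm) begins 54 mm behind the grasp point. The pads swing forward as they close: fully open they stand 13 mm farther back than shut.
Start: joints at [1.296, 0.241, 0.005, 1.335, 0, 1.571], TCP at [0.136, 0.481, 0.231] pointing down, gripper open.
Joint ranges: [-2.72, 2.72], [-1.05, 1.87], [-1.09, 1.28], [-1.99, 2.15], [-1.42, 1.44], [-3.14, 3.14]. Speed limits (rad/s): [2.79, 2.79, 3.14, 3.14, 3.14, 3.14].

## Interface

Orientations are given as a unit quaternion [x, y, z, w].
In Python, from workcell import bot gives the robot as it stands. The module is installed in compiled form; this text tells all that it offers.
- The arm moves only by the shell command python3 -m handwheel 'ROWS' [OPENING]. ROWS is JSON, a list of rows, each a list of 6 numbers: the shift along the tool's x, y, z in units of 25 mm (1.0 is 25 mm), then the turn, a rotation vector about the tool's x, y, z in units of 10 degrees (1.0 is 10 degrees). A call has exactly 5 rows; each row is the pose to reach, as a shift and turn from the pose commanded when the call began, along the tool's axes at that moment; what a row does not reach only later rows make up. A row lasts 1/8 s, in which the tool goes at most 62.5 mm and 10.7 degrees, less where a joint would pass 70% of its speed; a pose out of reach is approached as far as the arm can. A call with a gripper value outside its range is refused whole. OPENING is the gripper command: -1 is shut, 1 is fully open, values between are in proportion, set as the call begins (- or left out, the last holds). The fingers move at their own pace and stop on an object; the grip force is fixed at half the most. Time passes only in rows, so rows that repeat a pose let the fingers close, or fill a call up. It gives the time, the measured TCP pose, the force and the opening at its end, in the units of the state.
- bot.get_obs(): the state, without advancing time (a new reading comes with each control period).
- bot.camera(name): name is "scene" or "top" or "wrist"; returns a dict with "color" (384x512x3 uint8, red, green, blue), "fx", "fy", "cx", "cy" (pixels), "dist_coeffs" ([k1, k2, p1, p2, k3] as OpenCV has them; the pictures are not rectified), "rvec" (rotation vector, rad) and "tvec" (3), from world to camera coordinates, as OpenCV has them. Camera axes: x right, y down, z forward; pixel columns grow to the right and rows downward; lengths in m; the calibration is good to about 2 mm. A picture is of the moment at which its call begins. There is no depth.
- bot.job_done(): hands the job in, once; it reports no verdict.
The state is a dict: "clock": time; "joint_pos": joint angles; "joint_vel": joint speeds; "tau": joint torques, N m; "eef_pos": TCP position; "tool_rot": TCP orientation; "ft_force": force on the tool from outside, world axes, zero at the start; "ft_torque": the same for the moment, N m; "grip_width": finger opening in m.
Only numpy, scipy, OpenCV 4.12 (cv2) and the standard library are available. Lean on these libraries where they do the work, as an engineer would, in place of code of your own. Each camera call takes 0.05 s, during which the arm holds its last target.

## Working session

There is one attempt and no reset: what is moved stays moved. The work goes in short steps, Python scripts to look and compute and a shell command to move; the robot and the scene stay as the last step left them, time stands still between calls to the robot, and variables do not carry over. Pictures are saved under pics/ and viewed, and the job is handed in when it is done.

```bash
mkdir -p pics; python3 - <<'E'
from workcell import bot
import cv2
o=bot.get_obs()
for k,v in o.items(): print(k,v)
for n in ("scene","top","wrist"):
    c=bot.camera(n); cv2.imwrite(f"pics/{n}0.png",c["color"][:,:,::-1])
    print(n,c["fx"],c["fy"],c["cx"],c["cy"],c["dist_coeffs"],c["rvec"],c["tvec"])
E
```

```text
clock 0.0
joint_pos [1.29599788e+00 2.41384482e-01 3.73321482e-03 1.33522217e+00
 3.38986140e-05 1.57078751e+00]
joint_vel [-0.00250885  0.00015186  0.00164098  0.00144825  0.0024676   0.00016662]
tau [-5.88817184e-04 -3.72320902e+01  2.52405918e+01  1.70965731e-02
 -4.46092315e-05 -1.31344279e-05]
eef_pos [0.13549379 0.48062991 0.23043064]
tool_rot [ 0.70116855 -0.09695985  0.09673493 -0.69971694]
ft_force [ 0.00352824  0.07233071 -0.21005051]
ft_torque [-0.04326431  0.0476714   0.04460053]
grip_width 0.0856198090726631
scene 493.76115651250336 493.76115651250336 259.18577355264586 193.5283020635714 [0.03856105 0.         0.         0.         0.        ] [ 2.04263134  0.78592081 -0.41013662] [-0.30349851 -0.12105384  1.88803353]
top 398.6741048382679 398.6741048382679 257.80706112762573 191.82006937783794 [-0.08607752  0.          0.          0.          0.        ] [ 2.07865276 -2.13806312  0.22472789] [-0.06263799  0.4799325   1.24375188]
wrist 336.0932102609655 336.0932102609655 252.01410930084757 191.10032124134787 [-0.09653018  0.          0.          0.          0.        ] [-2.32491662 -1.76008048 -0.23778271] [-0.49948928 -0.03372927  0.3776509 ]
```

View pics/scene0.png

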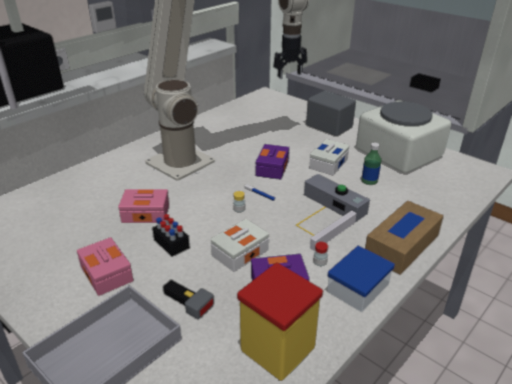

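View pics/top0.png

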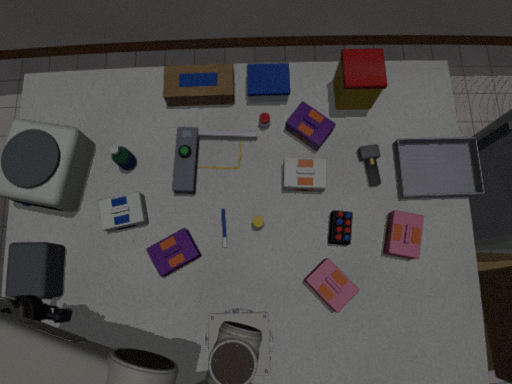

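In the top view, the boxes with orange labels are white (305,174), purple (310,125), purple (174,252), pink (405,235) and pink (332,285). The white box at (120,212) has blue labels. Only (305,174) is both white and orange-labelled, so I'll confirm it in a crop.

```bash
cat > h.py <<'E'
import numpy as np, cv2
from workcell import bot
def K(c): return np.array([[c["fx"],0,c["cx"]],[0,c["fy"],c["cy"]],[0,0,1.]])
def cast(c,px,z):
    p=cv2.undistortPoints(np.array(px,float).reshape(-1,1,2),K(c),np.array(c["dist_coeffs"]),).reshape(-1,2)
    R=cv2.Rodrigues(np.array(c["rvec"]))[0]; t=np.array(c["tvec"]).ravel()
    o=-R.T@t; d=np.c_[p,np.ones(len(p))]@R
    return o+d*((z-o[2])/d[:,2])[:,None]
def proj(c,P):
    return cv2.projectPoints(np.array(P,float).reshape(-1,1,3),np.array(c["rvec"]),np.array(c["tvec"]),K(c),np.array(c["dist_coeffs"]))[0].reshape(-1,2)
def crop(c,x0,y0,x1,y1,s,name):
    im=cv2.resize(c["color"][y0:y1,x0:x1,::-1],None,fx=s,fy=s,interpolation=cv2.INTER_CUBIC); cv2.imwrite(f"pics/{name}.png",im)
E
python3 - <<'E'
from h import *
c=bot.camera("top"); crop(c,165,95,345,235,4.4,"top_c1")
c=bot.camera("scene"); crop(c,190,150,390,290,4,"scene_c1")
E
```

```text
(no output)
```

View pics/top_c1.png

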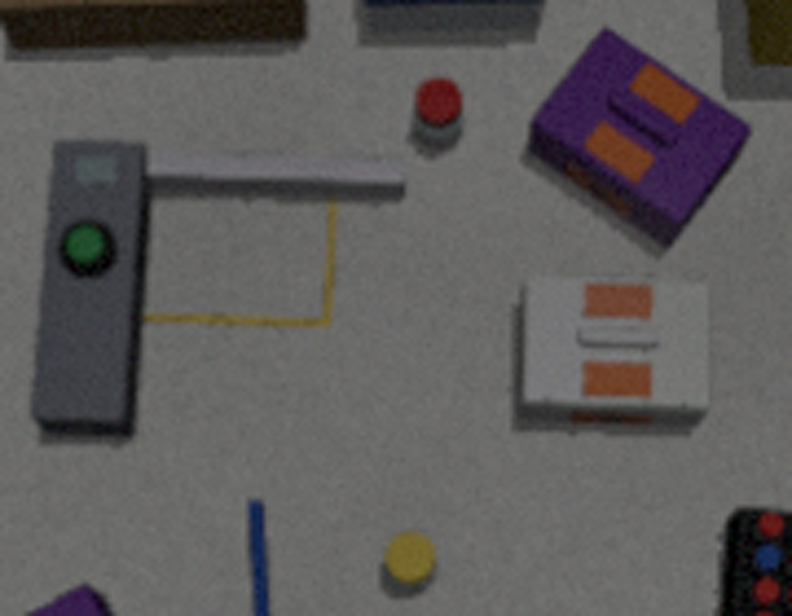

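View pics/scene_c1.png

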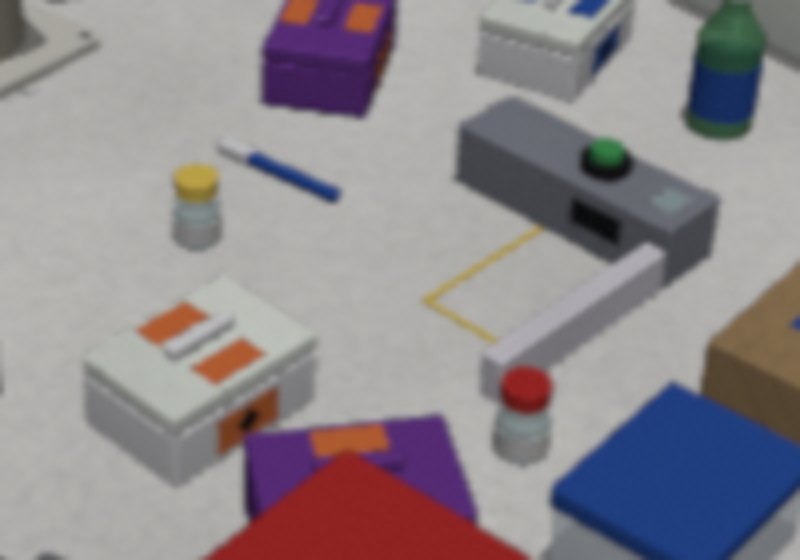

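The crop confirms the white box with orange labels at top-crop (615,345). The station corner is near (148,190), the green button at (86,244) and the yellow lines end at (328,322). Next I'll get metric poses.

```bash
cat >> h.py <<'E'
def uncrop(p,x0=165,y0=95,s=4.4): return (np.array(p,float)+.5)/s-.5+[x0,y0]
E
python3 - <<'E'
from h import *
np.set_printoptions(precision=4,suppress=True)
c=bot.camera("top")
im=c["color"]; 
def P(l,z): return cast(c,uncrop(l),z)
print("box top corners",P([(527,278),(709,283),(706,408),(518,405)],.066))
hsv=cv2.cvtColor(im,cv2.COLOR_RGB2HSV)
m=(cv2.inRange(hsv,(4,120,60),(18,255,255)))
n,l,s,ce=cv2.connectedComponentsWithStats(m)
for i in range(1,n):
    if s[i,4]>30: print("orange",ce[i],s[i,4],cast(c,[ce[i]],.066)[0])
print("housing top",P([(55,143),(146,143),(133,420),(36,415)],.06))
print("bar top face edge (front) ",P([(152,180),(403,186)],.04), "back",P([(150,158),(403,172)],.04))
m=cv2.inRange(hsv,(45,90,40),(85,255,255)); m[:, :165]=0
n,l,s,ce=cv2.connectedComponentsWithStats(m)
for i in range(1,n):
    if s[i,4]>20: print("green",ce[i],s[i,4],cast(c,[ce[i]],.07)[0])
print("yellow",P([(150,318),(326,323),(333,205)],0))
m=cv2.inRange(hsv,(18,90,60),(34,255,255)); m[:140]=0;m[190:]=0;m[:,:195]=0;m[:,250:]=0
ys,xs=np.nonzero(m); q=cast(c,np.c_[xs,ys],0)
for lo in [(ys>162)&(xs<234),(ys<164)]:
    vx,vy,x0,y0=cv2.fitLine(q[lo][:,:2].astype(np.float32),cv2.DIST_HUBER,0,.001,.001).ravel(); print("line",vx,vy,x0,y0,lo.sum())
print("jars red",P([(438,102)],.062),"yel",P([(410,556)],.062))
print("purple",P([(607,30),(750,128),(672,235),(535,122)],.066))
E
```

```text
box top corners [[ 0.5862 -0.1662  0.066 ]
 [ 0.5786 -0.3017  0.066 ]
 [ 0.4833 -0.2933  0.066 ]
 [ 0.4895 -0.1555  0.066 ]]
orange [315.6632 115.8105] 95 [ 0.7307 -0.2779  0.066 ]
orange [305.3608 129.1959] 97 [ 0.6837 -0.2405  0.066 ]
orange [305.4211 163.0316] 95 [ 0.5665 -0.2342  0.066 ]
orange [305. 181.] 105 [ 0.5062 -0.2296  0.066 ]
orange [397.0744 231.7355] 121 [ 0.3326 -0.5144  0.066 ]
orange [415.4746 235.161 ] 118 [ 0.3196 -0.5731  0.066 ]
orange [167.4322 243.0254] 118 [0.3182 0.2125 0.066 ]
orange [176.041  259.8197] 122 [0.2653 0.1847 0.066 ]
orange [339.0977 277.6767] 133 [ 0.1965 -0.3195  0.066 ]
orange [325.5455 291.2727] 132 [ 0.1569 -0.2751  0.066 ]
housing top [[0.7066 0.1892 0.06  ]
 [0.7042 0.1193 0.06  ]
 [0.4877 0.1275 0.06  ]
 [0.4936 0.1995 0.06  ]]
bar top face edge (front)  [[ 0.6816  0.1174  0.04  ]
 [ 0.6707 -0.076   0.04  ]] back [[ 0.6997  0.1191  0.04  ]
 [ 0.6821 -0.0763  0.04  ]]
green [183.7541 149.9672] 61 [0.6217 0.1635 0.07  ]
yellow [[ 0.5825  0.1243  0.    ]
 [ 0.5743 -0.0131  0.    ]
 [ 0.671  -0.0203  0.    ]]
line 0.042999312 0.9990751 0.5793773 0.058248777 57
line 0.9978267 -0.06589306 0.6375703 -0.017663835 32
jars red [[ 0.7298 -0.1046  0.062 ]] yel [[ 0.3811 -0.0734  0.062 ]]
purple [[ 0.7842 -0.2367  0.066 ]
 [ 0.7008 -0.3414  0.066 ]
 [ 0.6168 -0.2764  0.066 ]
 [ 0.7098 -0.1777  0.066 ]]
```

```bash
cat >> h.py <<'E'
from scipy.spatial.transform import Rotation as Ro
def tool(o=None):
    o=o or bot.get_obs(); return np.array(o["eef_pos"]),Ro.from_quat(o["tool_rot"])
def rel(target,R2=None,p=None,R=None):
    "shift and turn in units from the current pose"
    if p is None: p,R=tool()
    s=R.inv().apply(np.array(target)-p)/.025
    t=np.zeros(3) if R2 is None else np.degrees((R.inv()*R2).as_rotvec())/10
    return np.round(np.r_[s,t],2)
def Rdown(a):
    "tool down, jaw axis (tool z) along world angle a"
    z=np.array([np.cos(a),np.sin(a),0]); y=np.array([0,0,-1.]); return Ro.from_matrix(np.c_[np.cross(y,z),y,z])
E
python3 - <<'E'
from h import *
p,R=tool(); print(R.as_matrix().round(3))
for a in (-.06,-.06+np.pi): print(rel([.53,-.36,.16],Rdown(a)), Rdown(a).as_matrix()[:,0])
E
```

```text
[[ 0.962 -0.     0.271]
 [-0.271 -0.001  0.962]
 [-0.    -1.    -0.001]]
[ 24.31   2.86 -28.1    0.     7.77   0.  ] [-0.05996401 -0.99820054  0.        ]
[ 24.31   2.86 -28.1    0.   -10.23  -0.  ] [0.05996401 0.99820054 0.        ]
```

```bash
python3 -m handwheel '[[1.6,0,-1.9,0,0.6,0],[3.2,0,-3.8,0,1.4,0],[4.8,0,-5.7,0,2.2,0],[6.4,0,-7.6,0,3.0,0],[8.0,0,-9.5,0,3.8,0]]' -0.1; python3 -c "
from h import *
print(tool()[0],rel([.53,-.36,.16],Rdown(-.06)))"
```

```text
clock: 0.92
eef_pos: [0.2642, 0.1967, 0.2315]
tool_rot: [-0.63, 0.32, -0.321, 0.631]
ft_force: [0.8, 0.4, 1.6]
grip_width: 0.0389
[0.26419437 0.19674827 0.23152446] [ 2.426e+01  2.860e+00 -4.520e+00 -1.000e-02  3.950e+00 -0.000e+00]
```

```bash
python3 -m handwheel '[[2.4,0,-0.5,0,0.4,0],[4.8,0,-0.9,0,0.8,0],[7.2,0,-1.4,0,1.2,0],[9.6,0,-1.8,0,1.6,0],[12,0,-2.3,0,2.0,0]]'; python3 -c "
from h import *
print(tool()[0],rel([.53,-.36,.16],Rdown(-.06)))"
```

```text
clock: 1.55
eef_pos: [0.3955, -0.0796, 0.2316]
tool_rot: [-0.565, 0.425, -0.425, 0.565]
ft_force: [0.5, 0.4, -0.5]
grip_width: 0.0382
[ 0.39548474 -0.07964311  0.23160453] [ 1.227e+01  2.870e+00  2.060e+00 -1.000e-02  1.950e+00 -0.000e+00]
```

```bash
python3 -m handwheel '[[2.4,0.2,0.4,0,0.4,0],[4.8,0.6,0.8,0,0.8,0],[7.2,1.2,1.2,0,1.2,0],[9.8,2.0,1.6,0,1.6,0],[12.3,2.9,2.1,0,1.95,0]]'; python3 -c "
from h import *
print(tool()[0],rel([.53,-.355,.02],Rdown(-.06)))
c=bot.camera('wrist');crop(c,0,0,512,384,1.5,'w1')
c=bot.camera('top');crop(c,165,95,345,235,4.4,'t2')"
```

```text
clock: 2.17
eef_pos: [0.527, -0.3506, 0.1621]
tool_rot: [0.485, -0.514, 0.515, -0.485]
ft_force: [0.9, -0.1, 0.2]
grip_width: 0.0382
[ 0.52700587 -0.35057617  0.16211599] [ 0.17  5.68  0.13 -0.    0.    0.  ]
```

View pics/w1.png

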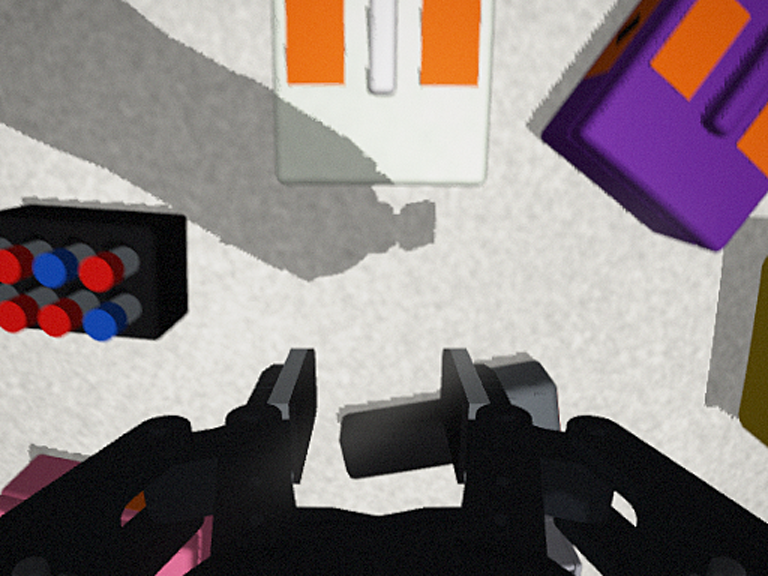

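View pics/t2.png

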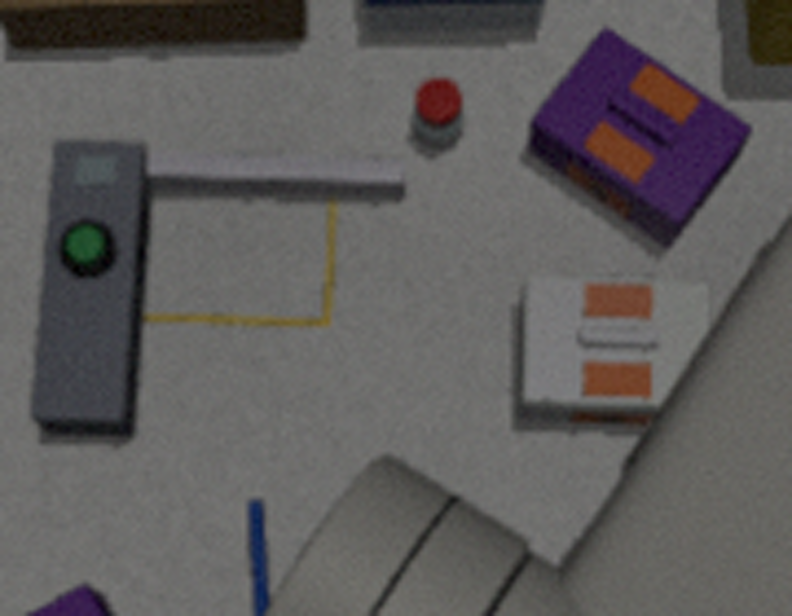

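```bash
python3 - <<'E'
from h import *
np.set_printoptions(precision=3,suppress=True)
w=bot.camera('wrist')
print(uncrop([(340,410),(350,478),(490,360),(545,358),(185,215),(185,330)],0,0,1.5))
print("reader handle left",cast(w,uncrop([(340,410),(350,478),(440,395),(490,362)],0,0,1.5),.03))
print("rack corner",cast(w,uncrop([(185,218),(160,338)],0,0,1.5),[.06,.0][0]))
b=cast(w,uncrop([(278,184),(487,184)],0,0,1.5),.066);print("box end",b)
p,R=tool(); print(proj(w,[[.527,-.33,0.02],[.527,-.35,0.02]])*1.5)
E
```

```text
[[226.5   273.167]
 [233.167 318.5  ]
 [326.5   239.833]
 [363.167 238.5  ]
 [123.167 143.167]
 [123.167 219.833]]
reader handle left [[ 0.497 -0.432  0.03 ]
 [ 0.499 -0.48   0.03 ]
 [ 0.556 -0.425  0.03 ]
 [ 0.585 -0.406  0.03 ]]
rack corner [[ 0.434 -0.31   0.06 ]
 [ 0.411 -0.37   0.06 ]]
box end [[ 0.482 -0.297  0.066]
 [ 0.577 -0.303  0.066]]
[[380.524 233.62 ]
 [382.671 268.675]]
```

```bash
python3 -m handwheel '[[0,1.2,0.1,0,0,0],[0,2.5,0.1,0,0,0],[0,3.8,0.1,0,0,0],[0,4.9,0.1,0,0,0],[0,5.6,0.1,0,0,0]]'; python3 -m handwheel '[[-0.2,0,0,0,0,0],[-0.4,0,0,0,0,0],[-0.6,0,0,0,0,0],[-0.8,0,0,0,0,0],[-1.0,0,0,0,0,0]]';
```

```text
clock: 2.95
eef_pos: [0.5283, -0.3473, 0.0224]
tool_rot: [-0.486, 0.514, -0.513, 0.486]
ft_force: [-0.2, -0.6, -0.3]
grip_width: 0.0386
clock: 3.58
eef_pos: [0.5304, -0.3234, 0.023]
tool_rot: [0.486, -0.514, 0.514, -0.486]
ft_force: [0.1, 0.5, 0.7]
grip_width: 0.0384
```

```bash
python3 -m handwheel '[[-0.4,0,0,0,-0.06,0],[-0.9,0,0,0,-0.06,0],[-1.5,0,0,0,-0.06,0],[-2.1,0,0,0,-0.06,0],[-2.7,0,0,0,-0.06,0]]'; python3 -m handwheel '[[-0.6,0,0,0,0,0],[-1.2,0,0,0,0,0],[-1.8,0,0,0,0,0],[-2.4,0,0,0,0,0],[-2.8,0,0,0,0,0]]';python3 - <<'E'
from h import *
w=bot.camera('wrist');crop(w,0,0,512,384,1.5,'w2')
E
```

```text
clock: 4.2
eef_pos: [0.5342, -0.2554, 0.0228]
tool_rot: [0.488, -0.511, 0.512, -0.488]
ft_force: [-0.3, -4.1, 1.3]
grip_width: 0.0387
clock: 4.82
eef_pos: [0.5374, -0.1854, 0.0228]
tool_rot: [0.489, -0.511, 0.511, -0.488]
ft_force: [-0.2, -5.3, 3.8]
grip_width: 0.0387
```

View pics/w2.png

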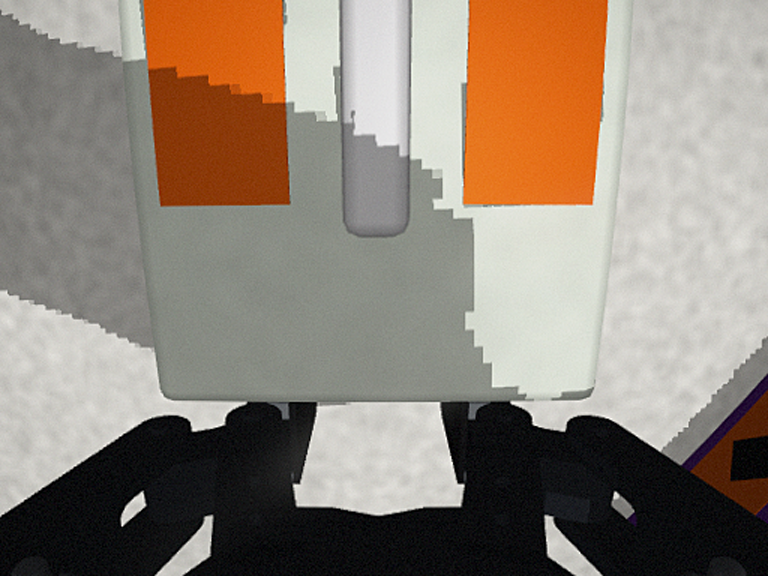

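```bash
python3 -m handwheel '[[-0.6,0,0,0,0,0],[-1.2,0,0,0,0,0],[-1.8,0,0,0,0,0],[-2.4,0,0,0,0,0],[-3.0,0,0,0,0,0]]'; python3 -m handwheel '[[-0.6,0,0,0,0,0],[-1.2,0,0,0,0,0],[-1.8,0,0,0,0,0],[-2.3,0,0,0,0,0],[-2.7,0,0,0,0,0]]';python3 - <<'E'
from h import *
w=bot.camera('wrist');crop(w,0,0,512,384,1.5,'w3')
w=bot.camera('top');crop(w,165,95,345,235,4.4,'t3')
w=bot.camera('scene');crop(w,190,150,390,290,4,'s3')
E
```

```text
clock: 5.5
eef_pos: [0.5407, -0.1115, 0.0227]
tool_rot: [0.488, -0.511, 0.512, -0.488]
ft_force: [-0.4, -6.0, 4.9]
grip_width: 0.0385
clock: 6.12
eef_pos: [0.5436, -0.0439, 0.0227]
tool_rot: [0.489, -0.511, 0.512, -0.488]
ft_force: [-0.4, -6.9, 4.4]
grip_width: 0.0384
```

View pics/w3.png

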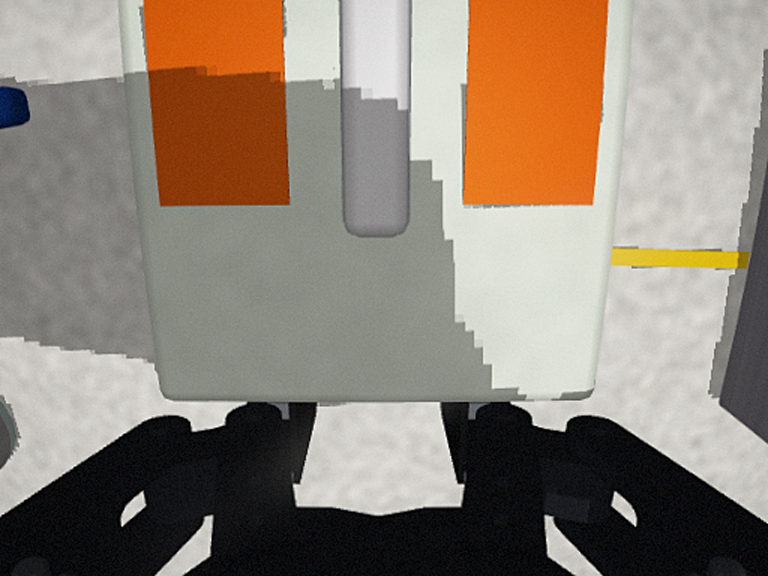

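View pics/t3.png

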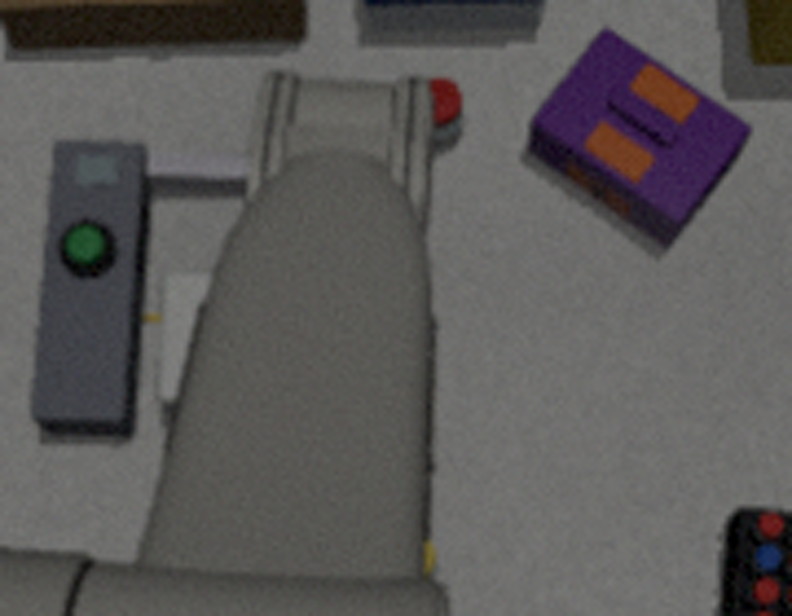

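View pics/s3.png

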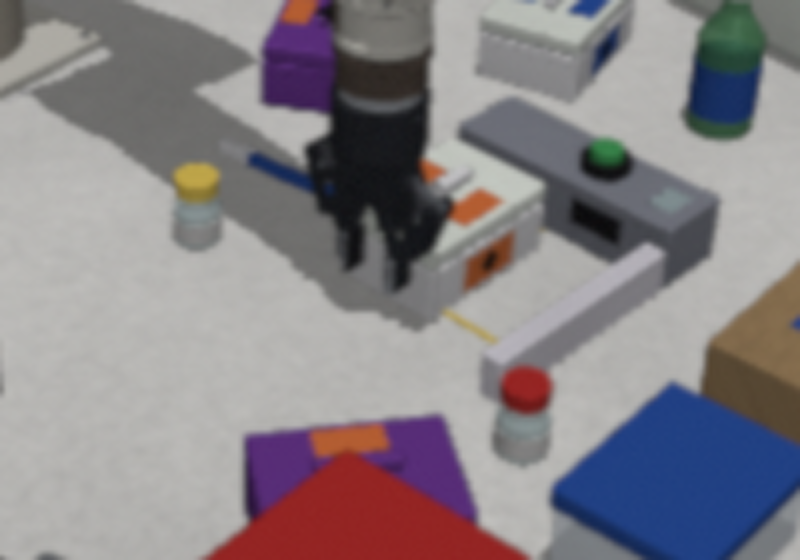

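```bash
python3 -m handwheel '[[0.5,0,0,0,0,0],[1.0,0,0,0,0,0],[1.0,-1.5,0,0,0,0],[1.0,-3.3,0,0,0,0],[1.0,-5.2,0,0,0,0]]'; python3 - <<'E'
from h import *
np.set_printoptions(precision=3,suppress=True)
a=np.load if 0 else None
c=bot.camera('top')
print("marker tip",cast(c,uncrop([(256,502)]),.01), "other",cast(c,[(225,246)],.01))
print(tool()[0])
for a in (1.52,1.52-np.pi): print(rel([.44,.035,.15],Rdown(a)))
w=bot.camera('wrist');crop(w,0,0,512,384,1.5,'w4')
E
```

```text
clock: 6.9
eef_pos: [0.5416, -0.07, 0.1529]
tool_rot: [-0.488, 0.513, -0.511, 0.487]
ft_force: [0.9, 0.2, -1.2]
grip_width: 0.0386
marker tip [[0.433 0.042 0.01 ]] other [[0.309 0.036 0.01 ]]
[ 0.546 -0.07   0.16 ]
[-4.01  0.37 -4.42 -0.04 -8.98  0.04]
[-4.01  0.37 -4.42 -0.04  9.02 -0.04]
```

View pics/w4.png

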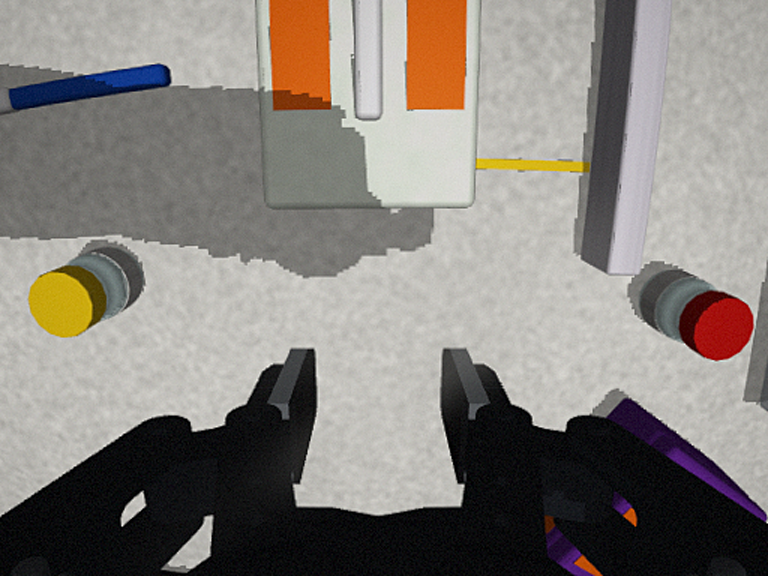

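```bash
python3 -m handwheel '[[-0.8,0,-1,0,1,0],[-1.6,0,-2,0,2,0],[-2.4,0,-3,0,3,0],[-3.2,0,-3.8,0,4,0],[-4,0.2,-4.5,0,5,0]]'; python3 - <<'E'
from h import *
o=bot.get_obs(); print(np.round(o["joint_pos"],2)); print(rel([.455,.037,.15],Rdown(-1.621)))
E
```

```text
clock: 7.62
eef_pos: [0.4337, 0.036, 0.1469]
tool_rot: [-0.224, 0.671, -0.67, 0.224]
ft_force: [-0.5, -0.0, 0.5]
grip_width: 0.0381
[ 0.08  0.17 -0.31  1.09  0.    2.58]
[-0.7  -0.12  0.48  0.    3.98  0.01]
```

```bash
python3 -m handwheel '[[0,0,0,0,-1,0],[0,0,0,0,-2,0],[0,0,0,0,-3,0],[0,0,0,0,-4,0],[0,0,0,0,-5,0]]' 0.2;python3 -m handwheel '[[0,0,0,0,-1,0],[0,0,0,0,-2,0],[0,0,0,0,-3,0],[0,0,0,0,-4,0],[0,0,0,0,-5,0]]'; python3 - <<'E'
from h import *
o=bot.get_obs(); print(np.round(o["joint_pos"],2)); print(rel([.458,.037,.022],Rdown(1.521)))
E
```

```text
clock: 8.25
eef_pos: [0.4342, 0.0354, 0.1466]
tool_rot: [-0.49, 0.511, -0.51, 0.489]
ft_force: [0.3, 0.7, -0.5]
grip_width: 0.0514
clock: 8.88
eef_pos: [0.4342, 0.0353, 0.1466]
tool_rot: [0.66, -0.256, 0.255, -0.659]
ft_force: [-0.2, -1.1, 0.7]
grip_width: 0.0511
[ 0.08  0.18 -0.31  1.09  0.    0.82]
[ 0.67  4.98  0.7   0.   -3.95 -0.01]
```

```bash
python3 -m handwheel '[[0.3,0,0.3,0,-1,0],[0.7,0,0.7,0,-2,0],[0.7,0,0.7,0,-3,0],[0.7,0,0.7,0,-3.95,0],[0.7,0,0.7,0,-3.95,0]]'; python3 - <<'E'
from h import *
print(tool()[0],rel([.458,.037,.022],Rdown(1.521)))
c=bot.camera('wrist');crop(c,0,0,512,384,1.5,'w5')
c=bot.camera('scene');crop(c,190,150,390,290,4,'s5')
E
```

```text
clock: 9.5
eef_pos: [0.459, 0.0364, 0.1467]
tool_rot: [0.707, -0.021, 0.02, -0.707]
ft_force: [-0.0, 0.1, 0.0]
grip_width: 0.0512
[0.45900294 0.03643909 0.14667665] [-0.03  4.99  0.02  0.   -0.05 -0.01]
```

View pics/s5.png

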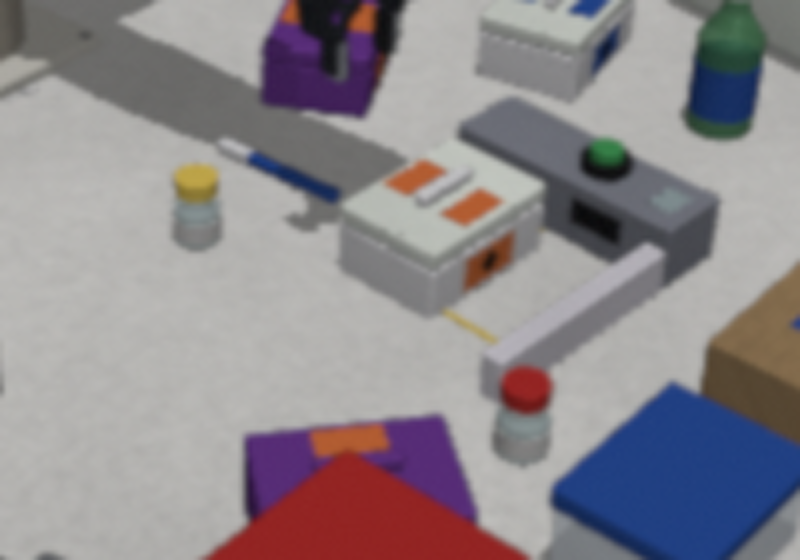

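View pics/w5.png

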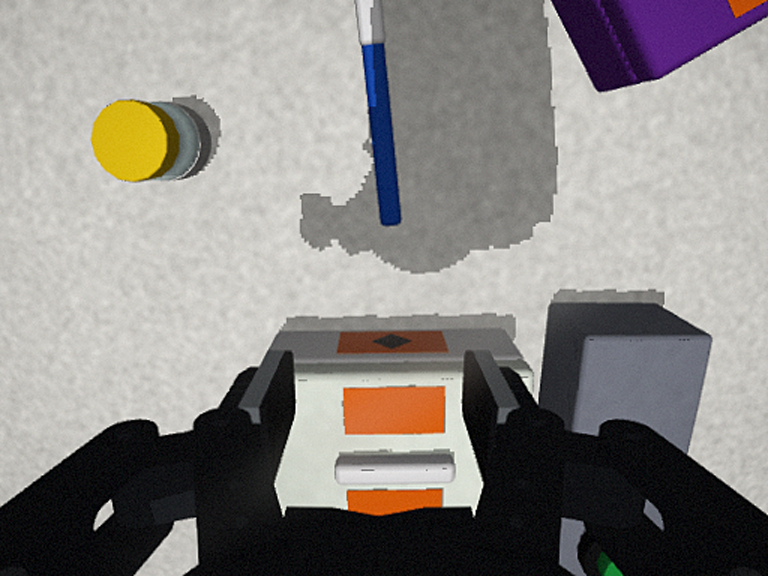

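```bash
python3 - <<'E'
from h import *
np.set_printoptions(precision=3,suppress=True)
w=bot.camera('wrist')
print(proj(w,[[.458,.037,.022],[.47,.02,.022],[.435,.04,.01]])*1.5)
print("box near bottom edge",cast(w,uncrop([(285,334),(520,330)],0,0,1.5),.0), "top edge",cast(w,uncrop([(290,362),(505,362)],0,0,1.5),.066))
print("marker tip",cast(w,uncrop([(391,224)],0,0,1.5),.006),"housing",cast(w,uncrop([(583,337),(712,337)],0,0,1.5),.06))
E
```

```text
[[377.517 274.483]
 [348.083 297.269]
 [380.479 228.971]]
box near bottom edge [[ 0.497 -0.022  0.   ]
 [ 0.503  0.122  0.   ]] top edge [[ 0.488 -0.007  0.066]
 [ 0.494  0.096  0.066]]
marker tip [[0.433 0.046 0.006]] housing [[0.486 0.137 0.06 ]
 [0.491 0.206 0.06 ]]
```

```bash
python3 -m handwheel '[[0,1.3,0.1,0,0,0],[0,2.6,0.2,0,0,0],[0,3.8,0.2,0,0,0],[0,4.6,0.2,0,0,0],[0,5,0.2,0,0,0]]';  python3 -m handwheel '[[0.3,0,0,0,0,0],[0.6,0,0,0,0,0],[0.9,0,0,0,0,0],[1.2,0,0,0,0,0],[1.5,0,0,0,0,0]]'
```

```text
clock: 10.28
eef_pos: [0.459, 0.042, 0.0214]
tool_rot: [0.707, -0.021, 0.019, -0.707]
ft_force: [-0.1, 0.9, 0.6]
grip_width: 0.0517
clock: 10.9
eef_pos: [0.4966, 0.0401, 0.0225]
tool_rot: [0.707, -0.02, 0.019, -0.707]
ft_force: [-4.7, 0.1, 1.9]
grip_width: 0.0513
```

```bash
python3 -m handwheel '[[0.5,0,0,0,0,0],[1.0,0,0,0,0,0],[1.5,0,0,0,0,0],[2.0,0,0,0,0,0],[2.4,0,0,0,0,0]]';  python3 -m handwheel '[[0.1,0,0,0,0,0],[0.2,0,0,0,0,0],[0.3,0,0,0,0,0],[0.35,0,0,0,0,0],[0.4,0,0,0,0,0]]'
```

```text
clock: 11.52
eef_pos: [0.5582, 0.0368, 0.0225]
tool_rot: [0.707, -0.019, 0.019, -0.707]
ft_force: [-2.6, 0.3, -0.5]
grip_width: 0.0512
clock: 12.15
eef_pos: [0.5666, 0.0364, 0.0226]
tool_rot: [-0.707, 0.02, -0.019, 0.707]
ft_force: [-6.4, 1.0, 2.6]
grip_width: 0.0512
```

```bash
python3 -m handwheel '[[0.05,0,0,0,0,0],[0.1,0,0,0,0,0],[0.15,0,0,0,0,0],[0.2,0,0,0,0,0],[0.2,0,0,0,0,0]]'; python3 - <<'E'
from h import *
c=bot.camera('scene');crop(c,260,160,390,260,6,'s6')
E
```

```text
clock: 12.78
eef_pos: [0.5665, 0.0366, 0.0213]
tool_rot: [-0.707, 0.024, -0.016, 0.707]
ft_force: [-14.6, 3.1, 5.5]
grip_width: 0.051
```

View pics/s6.png

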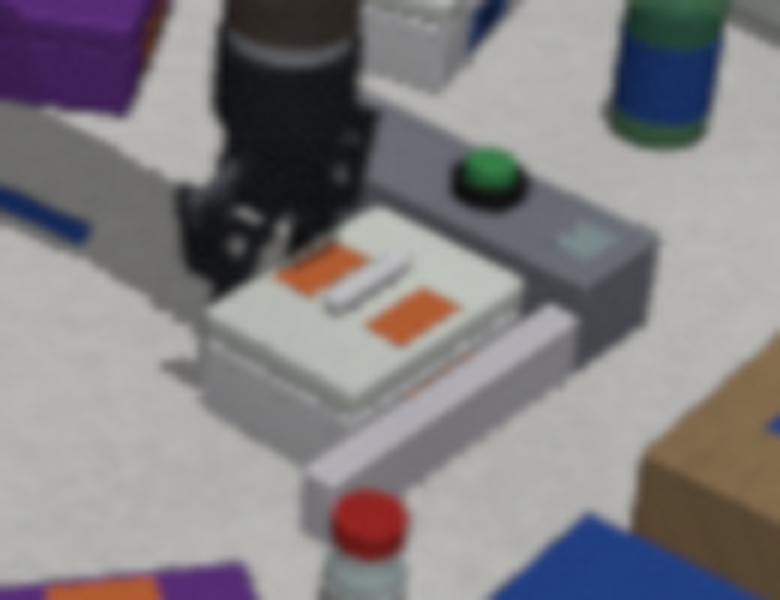

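```bash
python3 -m handwheel '[[-0.7,0,0,0,0,0],[-1.2,0,0,0,0,0],[-1.2,-1.5,0,0,0,0],[-1.2,-3.5,0,0,0,0],[-1.2,-5.2,0,0,0,0]]' -0.1; python3 - <<'E'
from h import *
o=bot.get_obs(); print(np.round(o["joint_pos"],2)); print(tool()[0],rel([.613,-.075,.15],Rdown(-.05)))
E
```

```text
clock: 13.45
eef_pos: [0.5434, 0.0377, 0.155]
tool_rot: [-0.707, 0.018, -0.021, 0.707]
ft_force: [0.8, 0.0, -1.2]
grip_width: 0.0384
[ 0.07  0.37 -0.02  1.18 -0.    0.12]
[0.54341348 0.03765231 0.1549716 ] [ 3.03  0.21 -4.35 -0.02  8.97  0.01]
```

```bash
python3 -m handwheel '[[0.6,0,-1,0,1,0],[1.2,0,-2,0,2,0],[1.8,0,-3,0,3,0],[2.4,0,-4,0,4,0],[3,0,-4.3,0,5,0]]'; python3 -m handwheel '[[0,0,0,0,1,0],[0,0,0,0,2,0],[0,0,0,0,3,0],[0,0,0,0,4,0],[0,0,0,0,4,0]]';  python3 - <<'E'
from h import *
np.set_printoptions(precision=3,suppress=True)
o=bot.get_obs(); print(np.round(o["joint_pos"],2)); print(tool()[0],rel([.613,-.075,.022],Rdown(-.05)))
w=bot.camera('wrist');crop(w,0,0,512,384,1.5,'w7')
print(proj(w,[[.613,-.075,.022]])*1.5)
E
```

```text
clock: 14.08
eef_pos: [0.6124, -0.0757, 0.1531]
tool_rot: [-0.631, 0.318, -0.32, 0.631]
ft_force: [0.1, -0.4, -0.3]
grip_width: 0.0384
clock: 14.7
eef_pos: [0.6119, -0.0739, 0.153]
tool_rot: [0.486, -0.513, 0.514, -0.487]
ft_force: [-0.1, 0.2, -0.7]
grip_width: 0.0383
[-0.12  0.51  0.2   1.25 -0.    1.5 ]
[ 0.612 -0.074  0.153] [ 0.04  5.24  0.04 -0.01 -0.02  0.  ]
[[380.648 275.406]]
```

View pics/w7.png

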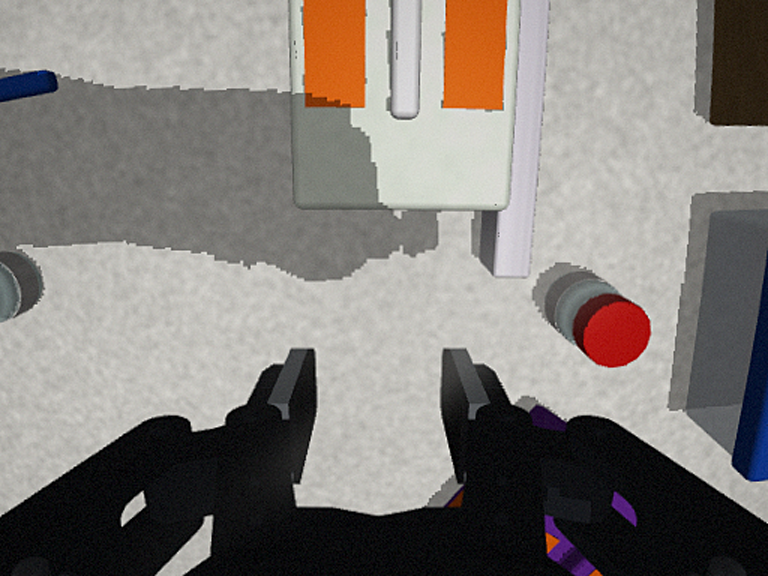

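```bash
python3 -m handwheel '[[0,1.3,0,0,0,0],[0,2.6,0,0,0,0],[0,3.8,0,0,0,0],[0,4.7,0,0,0,0],[0,5.2,0,0,0,0]]'; python3 -m handwheel '[[-0.3,0,0,0,0,0],[-0.6,0,0,0,0,0],[-0.9,0,0,0,0,0],[-1.2,0,0,0,0,0],[-1.4,0,0,0,0,0]]'
```

```text
clock: 15.38
eef_pos: [0.6107, -0.0737, 0.0213]
tool_rot: [-0.487, 0.513, -0.513, 0.486]
ft_force: [0.2, 0.2, 0.4]
grip_width: 0.0386
clock: 16.0
eef_pos: [0.6138, -0.0392, 0.0234]
tool_rot: [0.486, -0.513, 0.514, -0.486]
ft_force: [-0.2, -4.0, 1.7]
grip_width: 0.0385
```

```bash
python3 -m handwheel '[[-0.1,0,0,0,0,0],[-0.2,0,0,0,0,0],[-0.3,0,0,0,0,0],[-0.4,0,0,0,0,0],[-0.5,0,0,0,0,0]]'
```

```text
clock: 16.62
eef_pos: [0.6141, -0.0266, 0.0229]
tool_rot: [0.486, -0.513, 0.514, -0.486]
ft_force: [0.4, -4.8, 3.7]
grip_width: 0.0383
```

```bash
python3 -m handwheel '[[-0.05,0,0,0,0,0],[-0.1,0,0,0,0,0],[-0.15,0,0,0,0,0],[-0.2,0,0,0,0,0],[-0.25,0,0,0,0,0]]'; python3 - <<'E'
from h import *
c=bot.camera('scene');crop(c,260,160,390,260,6,'s8')
E
```

```text
clock: 17.25
eef_pos: [0.6136, -0.0241, 0.0229]
tool_rot: [0.487, -0.513, 0.516, -0.483]
ft_force: [-2.8, -15.8, 5.8]
grip_width: 0.0386
```

View pics/s8.png

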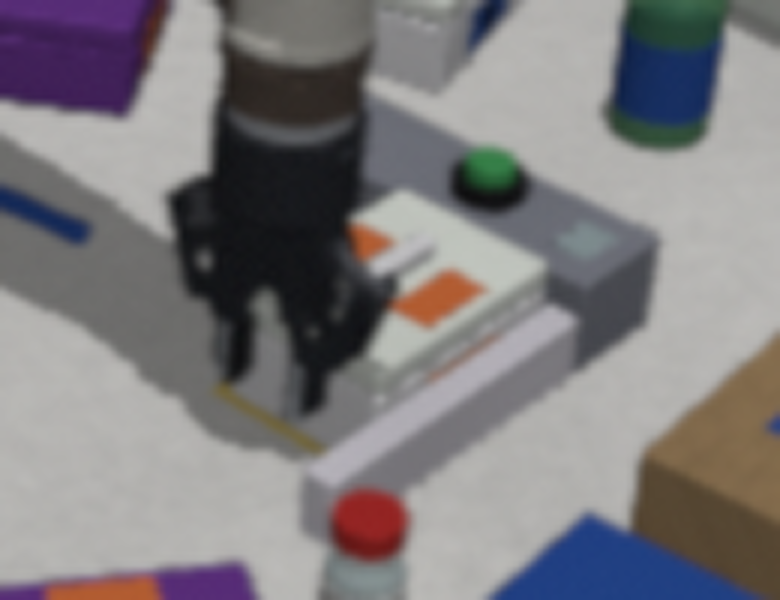

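```bash
python3 -m handwheel '[[0.5,0,0,0,0,0],[1.2,0,0,0,0,0],[1.2,-1.5,0,0,0,0],[1.2,-3.5,0,0,0,0],[1.2,-5.2,0,0,0,0]]' -1; python3 -m handwheel '[[-0.1,-0.5,-1,0,-1,0],[-0.1,-0.5,-2.5,0,-2,0],[-0.1,-0.5,-4.5,0,-3,0],[-0.1,-0.5,-6.5,0,-4,0],[-0.1,-0.5,-8.5,0,-5,0]]'; python3 - <<'E'
from h import *
o=bot.get_obs(); print(np.round(o["joint_pos"],2));
c=bot.camera('scene');crop(c,260,160,390,260,6,'s9')
c=bot.camera('top');crop(c,165,110,265,185,7.5,'t9')
c=bot.camera('wrist');crop(c,0,0,512,384,1.5,'w9')
E
```

```text
clock: 17.92
eef_pos: [0.6122, -0.0501, 0.1535]
tool_rot: [-0.486, 0.514, -0.513, 0.486]
ft_force: [0.3, -0.2, 0.1]
grip_width: 0.0001
clock: 18.55
eef_pos: [0.3985, -0.0356, 0.1645]
tool_rot: [-0.658, 0.258, -0.257, 0.659]
ft_force: [-0.9, 0.3, 0.4]
grip_width: -0.0
[-0.09  0.09 -0.36  1.12  0.    0.66]
```

View pics/s9.png

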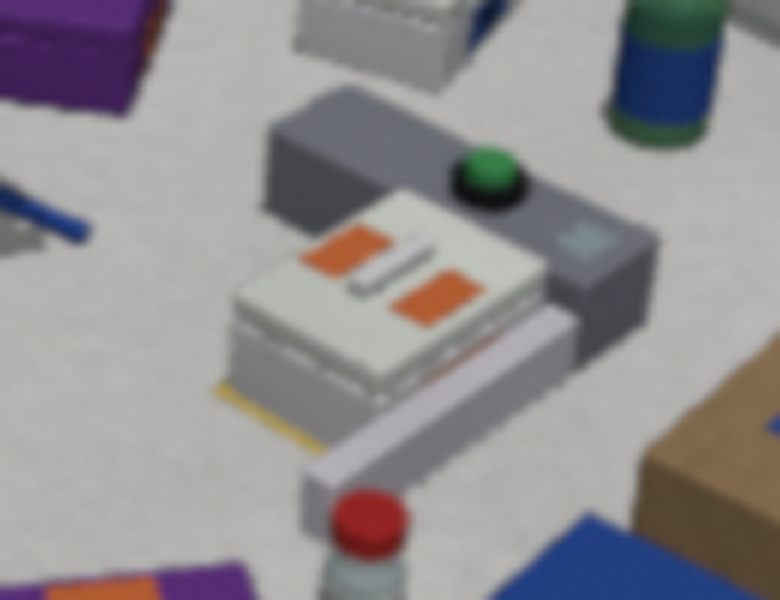

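View pics/t9.png

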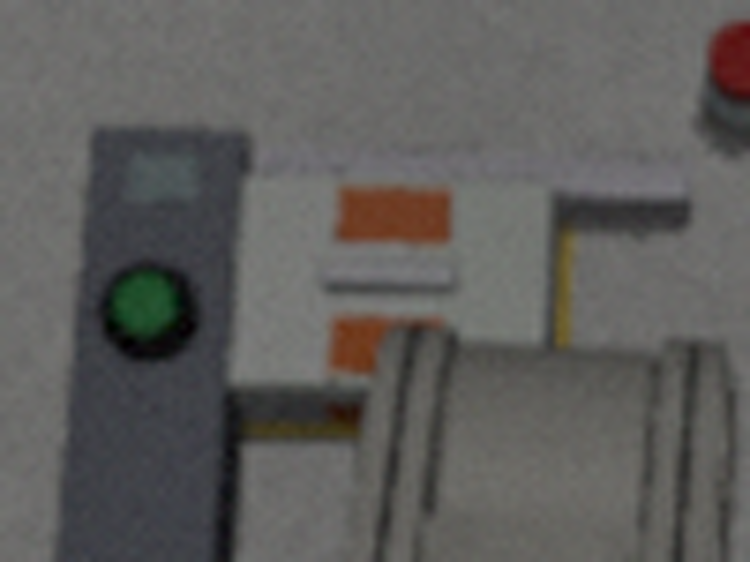

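View pics/w9.png

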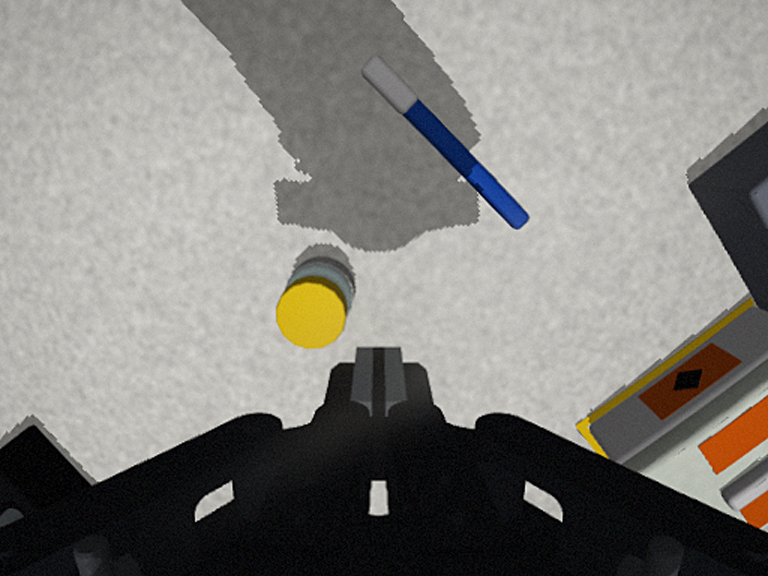

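```bash
python3 - <<'E'
from h import *
print(rel([.53,.048,.155],Rdown(1.521)))
E
```

```text
[ 1.59  0.37  6.07 -0.   -4.03 -0.02]
```

```bash
python3 -m handwheel '[[0.3,0,1.3,0,-1,0],[0.7,0,2.8,0,-2,0],[1.1,0.1,4.3,0,-3,0],[1.6,0.2,5.8,0,-4.03,0],[1.6,0.3,6.1,0,-4.03,0]]' 0.2; python3 - <<'E'
from h import *
print(tool()[0],rel([.53,.05,.022],Rdown(1.521)))
E
```

```text
clock: 19.32
eef_pos: [0.537, 0.0493, 0.1567]
tool_rot: [-0.707, 0.017, -0.018, 0.707]
ft_force: [0.4, 0.4, -0.8]
grip_width: 0.0514
[0.53698609 0.04929965 0.15668049] [-0.29  5.39  0.01 -0.01  0.    0.01]
```

```bash
python3 -m handwheel '[[-0.3,1.3,0,0,0,0],[-0.3,2.6,0,0,0,0],[-0.3,4,0,0,0,0],[-0.3,4.9,0,0,0,0],[-0.3,5.4,0,0,0,0]]'; python3 -m handwheel '[[0.3,0,0,0,0,0],[0.6,0,0,0,0,0],[0.9,0,0,0,0,0],[1.1,0,0,0,0,0],[1.2,0,0,0,0,0]]';python3 -m handwheel '[[0.06,0,0,0,0,0],[0.12,0,0,0,0,0],[0.18,0,0,0,0,0],[0.24,0,0,0,0,0],[0.3,0,0,0,0,0]]'
```

```text
clock: 19.95
eef_pos: [0.5255, 0.048, 0.021]
tool_rot: [-0.707, 0.019, -0.017, 0.707]
ft_force: [-0.2, 0.2, -0.0]
grip_width: 0.0511
clock: 20.58
eef_pos: [0.5571, 0.0469, 0.0229]
tool_rot: [-0.707, 0.017, -0.018, 0.707]
ft_force: [0.1, 0.2, 0.5]
grip_width: 0.0513
clock: 21.2
eef_pos: [0.564, 0.0465, 0.0226]
tool_rot: [-0.707, 0.018, -0.018, 0.707]
ft_force: [0.3, 1.2, -0.7]
grip_width: 0.0515
```

```bash
python3 -m handwheel '[[0.06,0,0,0,0,0],[0.12,0,0,0,0,0],[0.18,0,0,0,0,0],[0.24,0,0,0,0,0],[0.24,0,0,0,0,0]]'
```

```text
clock: 21.82
eef_pos: [0.5669, 0.0462, 0.0217]
tool_rot: [0.707, -0.02, 0.015, -0.707]
ft_force: [-7.6, -0.0, 3.3]
grip_width: 0.0513
```

```bash
python3 -m handwheel '[[0.05,0,0,0,0,0],[0.1,0,0,0,0,0],[0.15,0,0,0,0,0],[0.15,0,0,0,0,0],[0.15,0,0,0,0,0]]'; python3 -m handwheel '[[-0.7,0,0,0,0,0],[-1.2,0,0,0,0,0],[-1.2,-1.5,0,0,0,0],[-1.2,-3.5,0,0,0,0],[-1.2,-5.2,0,0,0,0]]' -1; python3 - <<'E'
from h import *
np.set_printoptions(precision=4,suppress=True)
c=bot.camera('scene');crop(c,260,160,390,260,6,'s10')
t=bot.camera('top');crop(t,165,110,265,185,7.5,'t10')
# button by two rays
def cen(c,x0,x1,y0,y1):
    h=cv2.cvtColor(c["color"],cv2.COLOR_RGB2HSV); m=cv2.inRange(h,(45,90,40),(85,255,255)); k=np.zeros_like(m);k[y0:y1,x0:x1]=m[y0:y1,x0:x1]
    n,l,s,ce=cv2.connectedComponentsWithStats(k); i=1+np.argmax(s[1:,4]); print(s[i],ce[i]); return ce[i]
a=cen(t,165,200,135,165); b=cen(c,325,360,175,200)
print("px",a,b)
for z in (.065,.07,.075,.08): print(z,cast(t,[a],z)[0][:2],cast(c,[b],z)[0][:2])
print(tool()[0])
E
```

```text
clock: 22.45
eef_pos: [0.5667, 0.0463, 0.0209]
tool_rot: [-0.707, 0.022, -0.013, 0.707]
ft_force: [-14.9, 2.2, 5.1]
grip_width: 0.0513
clock: 23.08
eef_pos: [0.5444, 0.0476, 0.1546]
tool_rot: [-0.707, 0.017, -0.018, 0.707]
ft_force: [1.0, 0.7, -0.4]
grip_width: -0.0003Traceback (most recent call last):
  File "<stdin>", line 9, in <module>
  File "<stdin>", line 8, in cen
    return _wrapfunc(a, 'argmax', axis=axis, out=out, **kwds)
    return bound(*args, **kwds)
ValueError: attempt to get argmax of an empty sequence
```

View pics/s10.png

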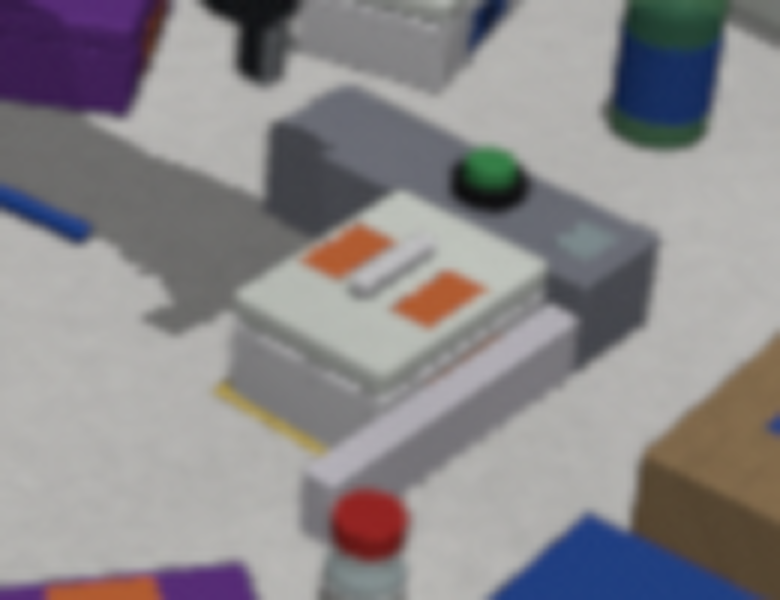

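View pics/t10.png

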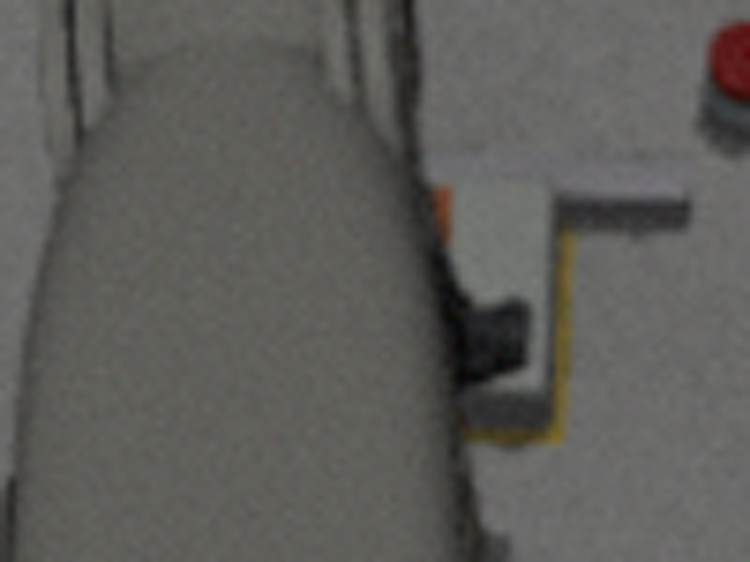

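```bash
python3 - <<'E'
from h import *
np.set_printoptions(precision=4,suppress=True)
c=bot.camera('scene');t={}
import copy
t=bot.camera('top')
a=[183.75,149.97]; b=uncrop([(491,163)],260,160,6)[0]
for z in (.065,.07,.075,.08,.085): print(z,cast(t,[a],z)[0][:2],cast(c,[b],z)[0][:2])
print("ring", cast(t,uncrop([(151,311)],165,110,7.5),.062))
p=tool()[0]; print(p, rel([.62,.16,.155]))
E
```

```text
0.065 [0.6234 0.1645] [0.6069 0.1833]
0.07 [0.6217 0.1636] [0.6109 0.1765]
0.075 [0.62   0.1626] [0.6149 0.1697]
0.08 [0.6184 0.1617] [0.6189 0.1629]
0.085 [0.6167 0.1607] [0.6229 0.156 ]
ring [[0.6206 0.1619 0.062 ]]
[0.5448 0.0476 0.1538] [ 2.78 -0.04  4.64  0.    0.    0.  ]
```

```bash
python3 -m handwheel '[[0.7,0,1,0,0,0],[1.4,0,2,0,0,0],[2.1,0,3.2,0,0,0],[2.7,0,4.3,0,0,0],[2.75,0,4.7,0,0,0]]'; python3 - <<'E'
from h import *
print(tool()[0],rel([.6185,.162,.09]))
c=bot.camera('wrist');crop(c,0,0,512,384,1.5,'w11')
c=bot.camera('scene');crop(c,260,130,390,230,6,'s11')
E
```

```text
clock: 23.9
eef_pos: [0.6179, 0.1627, 0.15]
tool_rot: [0.707, -0.018, 0.016, -0.707]
ft_force: [-1.2, -1.1, 0.2]
grip_width: -0.0004
[0.6179087  0.16266104 0.15000375] [ 0.03  2.4  -0.02  0.    0.    0.  ]
```

View pics/s11.png

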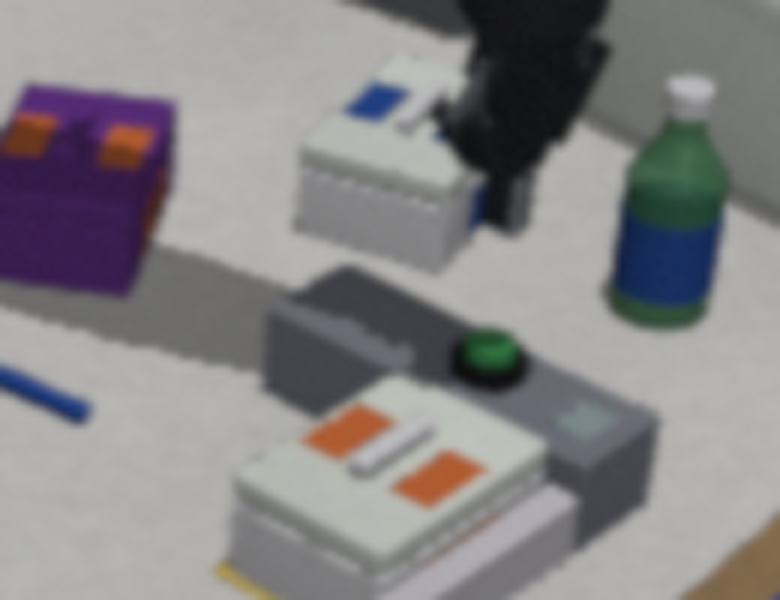

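View pics/w11.png

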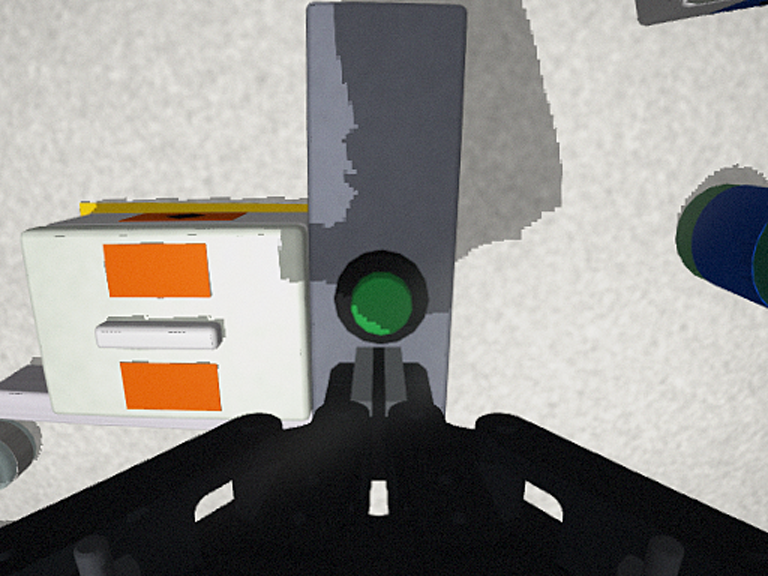

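```bash
python3 - <<'E'
from h import *
c=bot.camera('wrist')
print(cast(c,uncrop([(381,303)],0,0,1.5),.08), proj(c,[[.6185,.162,.08]])*1.5)
E
python3 -m handwheel '[[0,0.6,0,0,0,0],[0,1.2,0,0,0,0],[0,1.7,0,0,0,0],[0,2.1,0,0,0,0],[0,2.4,0,0,0,0]]'
```

```text
[[0.61520283 0.16378657 0.08      ]] [[377.07189344 310.03818912]]
clock: 24.68
eef_pos: [0.618, 0.1613, 0.0917]
tool_rot: [0.707, -0.018, 0.017, -0.707]
ft_force: [-0.5, 0.7, 0.3]
grip_width: 0.0002
```

Aligned to within about 3 mm on a 28 mm button, so I'll press slowly.

```bash
python3 -m handwheel '[[0,0.1,0,0,0,0],[0,0.2,0,0,0,0],[0,0.3,0,0,0,0],[0,0.4,0,0,0,0],[0,0.5,0,0,0,0]]'; python3 -m handwheel '[[0,0.06,0,0,0,0],[0,0.12,0,0,0,0],[0,0.18,0,0,0,0],[0,0.24,0,0,0,0],[0,0.24,0,0,0,0]]'
```

```text
clock: 25.3
eef_pos: [0.6184, 0.1615, 0.0803]
tool_rot: [-0.707, 0.017, -0.018, 0.707]
ft_force: [-0.4, -0.4, 1.3]
grip_width: 0.0
clock: 25.92
eef_pos: [0.6185, 0.1615, 0.076]
tool_rot: [-0.707, 0.017, -0.018, 0.707]
ft_force: [-4.1, 0.4, 11.3]
grip_width: 0.0
```

```bash
python3 -m handwheel '[[0,0.04,0,0,0,0],[0,0.08,0,0,0,0],[0,0.12,0,0,0,0],[0,0.12,0,0,0,0],[0,0.12,0,0,0,0]]'
```

```text
clock: 26.55
eef_pos: [0.6186, 0.1616, 0.0758]
tool_rot: [-0.707, 0.016, -0.019, 0.707]
ft_force: [-8.8, -1.0, 22.3]
grip_width: 0.0002
```

It's bottomed out: 22 N with no further travel. Now I'll release and retreat.

```bash
python3 -m handwheel '[[0,-0.3,0,0,0,0],[0,-0.8,0,0,0,0],[0,-1.8,0,0,0,0],[0,-3,0,0,0,0],[0,-4.2,0,0,0,0]]'; python3 -m handwheel '[[-1.5,0,0,0,0,0],[-3.5,0,0,0,0,0],[-5.5,0,0,0,0,0],[-7.5,0,0,0,0,0],[-9,0,0,0,0,0]]'; python3 - <<'E'
from h import *
np.set_printoptions(precision=4,suppress=True)
c=bot.camera('scene');crop(c,190,130,390,280,4,'s12')
t=bot.camera('top');crop(t,165,100,295,200,6,'t12')
h=cv2.cvtColor(t["color"],cv2.COLOR_RGB2HSV); m=cv2.inRange(h,(4,120,60),(18,255,255))
n,l,s,ce=cv2.connectedComponentsWithStats(m)
q=[cast(t,[ce[i]],.066)[0] for i in range(1,n) if s[i,4]>60 and 195<ce[i][0]<245 and ce[i][1]<175]
print(np.array(q), np.mean(q,0), tool()[0])
E
```

```text
clock: 27.18
eef_pos: [0.6179, 0.1613, 0.1763]
tool_rot: [0.707, -0.018, 0.017, -0.707]
ft_force: [0.7, -0.2, -1.3]
grip_width: -0.0003
clock: 27.8
eef_pos: [0.3913, 0.1724, 0.1758]
tool_rot: [0.707, -0.018, 0.017, -0.707]
ft_force: [0.3, 0.7, 1.1]
grip_width: 0.0001
[[0.6611 0.0527 0.066 ]
 [0.6004 0.0561 0.066 ]] [0.6307 0.0544 0.066 ] [0.3895 0.172  0.1757]
```

View pics/s12.png

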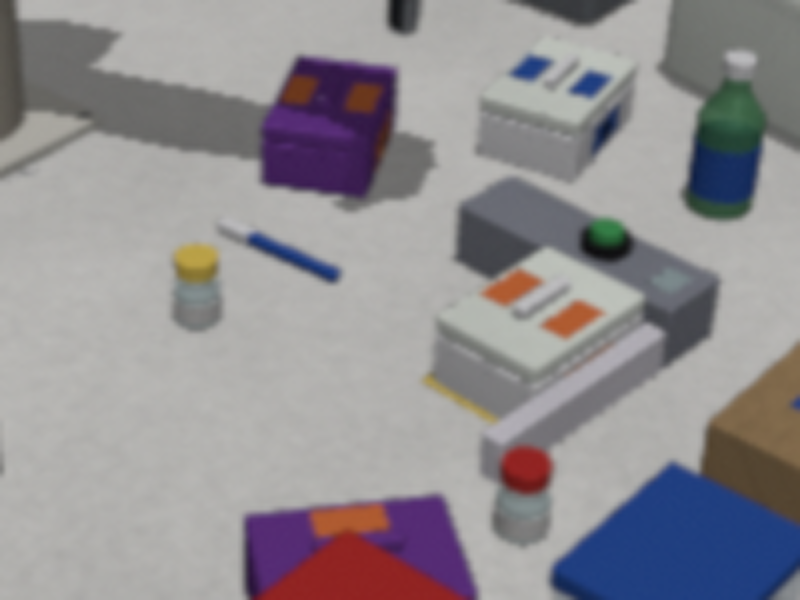

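View pics/t12.png

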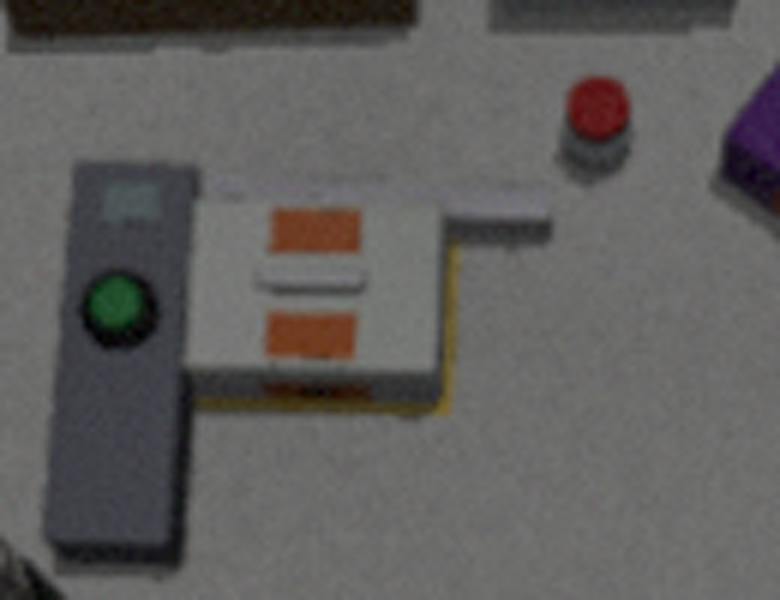

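The box sits parallel in the corner against the bar and housing, with yellow lines along its two free sides. The button is back up and the neighbouring objects haven't moved, so I'm handing in.

```bash
python3 -c "
from h import *
bot.job_done(); print(bot.get_obs()['clock'])"
```

```text
the job is handed in; nothing more can be done
the job is handed in; nothing more can be done
```

The orange-labelled white box is seated in the corner of the station and logged. I handed the job in at about 28 s of the 53 s allowed; no verdict is reported.

- **Pushing:** I pushed the box with the lowered fingers: left to just short of the housing, forward onto the back bar, left onto the housing, then forward again. The last push onto the housing and both pushes onto the bar stalled at about 15 N, which I took as flush. The box stayed flat throughout.
- **Button:** I pressed it only after the box was seated. At 22 N it moved no further, so it was fully down, and I let it go. It looks fully up in the last pictures.
- **Last checks:** The labels put the box centre at (0.631, 0.054) m, against an estimated seat at about (0.629, 0.052) m. That 2–3 mm difference is about the calibration error. Box yaw is about -0.056 rad, against about -0.05 for the station.
- **Other objects:** The jars, marker and boxes near the station look unmoved. I did not check the tube rack or code reader in a final picture; the arm passed near them only at the first push, without any contact force.
- **One detour:** My first wrist turn would have taken the last joint past its range, so I turned it the other way, which cost about 1.5 s.

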